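# Feel for the empty crate cells, load the jars spout to the mark, lock the crate

## Robot

A 6-joint arm with a two-finger parallel gripper is mounted at the origin on the work surface. World frame = base frame: x ahead of the robot, y to its left, z up, the work surface at z = 0. Lengths are in mm, angles in rad, forces in N, time in s.
With the tool pointing down it reaches from about 300 to 1000 mm from the base axis. Payload 5.1 kg.
Tool frame: the origin (TCP) lies at the centre of the arm's flange, where the gripper is bolted on; the fingertips stand 190 mm ahead of it and the grasp point (between the pads) lies 171 mm ahead of it (env.hold_point_z is the distance from the TCP to the grasp point, in mm); z points along the fingers, y is the line along which they close (so a half turn about z gives the same grasp; the last joint's range is limited). The gripper opens to 95 mm and grips with 3 to 60 N. Pads are 20 mm wide; open, the fingers measure 119 mm over their backs; the gripper's body (75 mm by 180 mm) begins 59 mm behind the grasp point.
Start: joints at [1.238, 0.124, 1.65, -0, 1.367, -0.083], TCP at [160.709, 629.809, 404.756] pointing down, gripper open.
Joint ranges: [-2.61, 2.61], [-1.02, 2.33], [0.03, 2.71], [-1.35, 4.49], [0.32, 2.68], [-2.91, 2.91]. Speed limits (rad/s): [2.57, 2.57, 3.14, 3.14, 3.14, 3.14].

## Interface

Orientations are given as a unit quaternion [x, y, z, w].
In Python, from workcell import readout, viewer, finish_job, env gives the robot as it stands.
- The arm moves only by the tool play_rows, never from a script. Its argument "increments" is a list of rows, each an object of numbers: "tx", "ty", "tz": the shift along the world's x, y, z in m; "yaw": the turn about the world's z in rad. In form: [{"tx": .., "ty": .., "tz": .., "yaw": ..}, ...]. A call has 1 to 5 rows; each row is the pose to reach, as a shift and turn from the pose commanded when the call began; what a row does not reach only later rows make up. A row lasts 1/8 s, in which the tool goes at most 62.5 mm and 10.7 degrees, less where a joint would pass 70% of its speed; a pose out of reach is approached as far as the arm can. A call with a gripper value outside its range is refused whole. "claw" is the finger opening in m, from 0 to 0.0951, set as the call begins (left out, the last holds). The fingers move at their own pace and stop on an object; the grip force is fixed at half the most. Time passes only in rows, so rows that repeat a pose let the fingers close. It gives the time, the measured TCP pose, the force, the opening and the grip force at its end, in the units of the state.
- readout.get_obs(): the state, without advancing time (a new reading comes with each control period).
- viewer.camera(name): name is "scene" or "top"; returns the picture (420x560x3 uint8, red, green, blue); there is no depth.
- viewer.calibration(name): a dict with "mtx" (3x3 intrinsics, pixels), "extrinsics" (4x4, takes a point from camera to world coordinates). Camera axes: x right, y down, z forward; pixel columns grow to the right and rows downward; lengths in mm; the calibration is good to about 2 mm. A picture is of the moment at which its call begins. calibration takes no time and is no camera call.
- finish_job(): hands the job in; it is judged then, once.
The state is a dict: "time": time; "joint_pos": joint angles; "qd": joint speeds; "joint_torque": joint torques, N m; "ee_pos": TCP position; "orientation": TCP orientation; "wrist_force": force on the tool from outside, world axes, zero at the start; "wrist_torque": the same for the moment, N m; "gripper_width": finger opening in mm; "grip_force": force on a finger pad.
Only numpy, scipy, OpenCV 4.12 (cv2) and the standard library are available. Lean on these libraries where they do the work, as an engineer would, in place of code of your own. Each camera call takes 0.05 s, during which the arm holds its last target. There are 200 camera calls.

## Task

Two of the crate's six cells already hold a squat jar hidden under the closed flap, so feel gently which flaps give way, and stand every amber jar on the bench upright on the floor of an empty cell of its own, its yellow spout pointing straight to the crate's side with the yellow rail. When all of them are in, push the red lever fully over to lock the crate to its carrier. Leave the tankard, the pickle jar and the books where they are.

Things in the scene. Friction and masses are not known exactly. Their poses are not given: they have to be found in the camera images.
- crate: Wooden crate, fixed. Origin: on the bench under its centre, z up. Outer size 172 (x) x 256 (y) mm, rim 90 mm above the bench; six cells, 2 rows along x by 3 along y, each 76 mm square inside, floors 12 mm above the bench; outer walls 6 mm, dividers 8 mm. It stands on a plywood carrier board, 200 x 400 x 12 mm, that reaches 245 mm from the origin towards -y, where the red lever is
- crate_mark (a point): middle of the top of the yellow rail (14 mm wide, 256 mm long) that runs along the rim of the crate's -x side, top level with the rim
- cell0 (a point): where to centre a jar in cell 0 (-x row, next to the yellow rail; -y end), at rim height, 78 mm above the cell floor; axes as the crate's. The flap is 4 mm plywood, its top flush with the rim, hinged 8 mm from the crate's middle wall (x = 0), light-sprung to shut
- cell1 (a point): where to centre a jar in cell 1 (-x row, next to the yellow rail; middle), at rim height, 78 mm above the cell floor; axes as the crate's. An empty cell's flap swings right down into the cell (1 N or so pushed at its centre; a jar going in meets up to about 10 N) and springs shut when freed
- cell2 (a point): where to centre a jar in cell 2 (-x row, next to the yellow rail; +y end), at rim height, 78 mm above the cell floor; axes as the crate's. Two of the six cells, different every time, hold a hidden squat jar, 62 mm wide and 62 mm tall; there the flap stops hard after sinking about 6 mm at its centre; the other four are empty
- cell3 (a point): where to centre a jar in cell 3 (+x row; -y end), at rim height, 78 mm above the cell floor; axes as the crate's. A flap stays hanging beside a jar that has been set in
- cell4 (a point): where to centre a jar in cell 4 (+x row; middle), at rim height, 78 mm above the cell floor; axes as the crate's. Flap and cell like the others
- cell5 (a point): where to centre a jar in cell 5 (+x row; +y end), at rim height, 78 mm above the cell floor; axes as the crate's. Flap and cell like the others
- latch (a joint): red toggle lever on a grey block at the -y end of the carrier board; locks the crate to the carrier. Pivots about the crate's y axis: 0 to 0.15 rad at the start (leaning towards -x, unlocked), 1.0 rad = hard over towards +x (locked). Pushed at its tip it gives way under a few N and stays where it is left
- latch_tip (a point): centre of the red ball (26 mm wide) at the free end of the lever, 90 mm from the pivot, 113 mm above the bench at either end of its swing; moves with it
- jar0: Amber storage jar (three or four are present). Origin: centre of its underside, z up. Body 60 mm wide up to 68 mm, narrowing to a dark lid 44 mm in diameter from 78 to 122 mm height (grip the lid from above, across the spout); 0.35 kg, bottom-heavy, so a knock slides it. A yellow spout sticks out of the lid towards the jar's -x
- jar0_spout (a point): tip of the yellow spout of jar0, 38 mm from the jar's axis, 114 mm above its underside; the spout is 14 mm wide and 12 mm tall
- jar1: Amber storage jar (three or four are present). Origin: centre of its underside, z up. Body 60 mm wide up to 68 mm, narrowing to a dark lid 44 mm in diameter from 78 to 122 mm height (grip the lid from above, across the spout); 0.35 kg, bottom-heavy, so a knock slides it. A yellow spout sticks out of the lid towards the jar's -x
- jar1_spout (a point): tip of the yellow spout of jar1, 38 mm from the jar's axis, 114 mm above its underside; the spout is 14 mm wide and 12 mm tall
- jar2: Amber storage jar (three or four are present). Origin: centre of its underside, z up. Body 60 mm wide up to 68 mm, narrowing to a dark lid 44 mm in diameter from 78 to 122 mm height (grip the lid from above, across the spout); 0.35 kg, bottom-heavy, so a knock slides it. A yellow spout sticks out of the lid towards the jar's -x
- jar2_spout (a point): tip of the yellow spout of jar2, 38 mm from the jar's axis, 114 mm above its underside; the spout is 14 mm wide and 12 mm tall
- jar3: Amber storage jar (three or four are present). Origin: centre of its underside, z up. Body 60 mm wide up to 68 mm, narrowing to a dark lid 44 mm in diameter from 78 to 122 mm height (grip the lid from above, across the spout); 0.35 kg, bottom-heavy, so a knock slides it. A yellow spout sticks out of the lid towards the jar's -x
- jar3_spout (a point): tip of the yellow spout of jar3, 38 mm from the jar's axis, 114 mm above its underside; the spout is 14 mm wide and 12 mm tall
- tankard: pewter tankard, 90 mm wide, 120 mm tall, bystander; origin: centre of its underside
- picklejar: large jar of pickles, 90 mm wide, 150 mm tall, bystander; origin: centre of its underside
- books: two stacked hardback books, 110 x 160 x 55 mm, bystander; origin: centre of the underside

How it is judged (in metres and radians):
On the way, in this order (a step that is already met when the one before it is completed fails the run):
1. every amber jar stands in an empty cell, down on its floor, spout towards the yellow rail (z of jar0 in the frame of crate between 0.005 and 0.018 m and x of jar0 in the frame of crate between -0.09 and 0.09 m and y of jar0 in the frame of crate between -0.13 and 0.13 m and angle between each of jar0, jar1, jar2, jar3's own z axis and vertical below 0.2 rad and angle between the x axis of each of jar0, jar1, jar2, jar3 and the x axis of crate, either way round below 0.3 rad and x of crate_mark in the frame of jar0 below 0 m and z of jar1 in the frame of crate between 0.005 and 0.018 m and x of jar1 in the frame of crate between -0.09 and 0.09 m and y of jar1 in the frame of crate between -0.13 and 0.13 m and x of crate_mark in the frame of jar1 below 0 m and z of jar2 in the frame of crate between 0.005 and 0.018 m and x of jar2 in the frame of crate between -0.09 and 0.09 m and y of jar2 in the frame of crate between -0.13 and 0.13 m and x of crate_mark in the frame of jar2 below 0 m and z of jar3 in the frame of crate between 0.005 and 0.018 m and x of jar3 in the frame of crate between -0.09 and 0.09 m and y of jar3 in the frame of crate between -0.13 and 0.13 m and x of crate_mark in the frame of jar3 below 0 m), for 0.3 s.
2. then the red lever is pushed fully over (value of joint latch above 0.88 rad), for 0.2 s.
At the end, for the whole second after the job is handed in: Every amber jar that is present is within the crate, its underside within 6 mm of the cell floor, less than 0.2 rad off upright, its spout within 0.3 rad of the direction to the yellow-rail side, at rest; the red lever is at 0.88 rad or more (all of step 1 and linear speed of each of jar0, jar1, jar2, jar3 below 0.02 m/s and value of joint latch above 0.88 rad); the robot touches nothing.
It fails at once if the tankard is moved more than 20 mm (distance of tankard from where it was at the start of the episode above 0.02 m).
It fails at once if the picklejar is moved more than 20 mm (distance of picklejar from where it was at the start of the episode above 0.02 m).
It fails at once if the books is moved more than 20 mm (distance of books from where it was at the start of the episode above 0.02 m).
It fails at once if the fingers press on the crate or its flaps with more than 80 N (contact force between the fingers and crate above 80 N).
Of jar0, jar1, jar2, jar3 only 3 to 4 are there at a start; the rules pass over those that are not, and their reading is None.
At some moment in a run one of jar0, jar1, jar2, jar3 may be knocked a few centimetres aside while the robot is not near it.
It also fails if it takes over 210 s, if anything falls off the work surface, if the arm or the gripper's body presses on something with over 40 N, if the wrist force passes 120 N, or if a joint passes its speed limit or range.

## Working session

There is one attempt and no reset: what is moved stays moved. The work goes in short steps, Python scripts to look and compute and a tool call to move; the robot and the scene stay as the last step left them, time stands still between calls to the robot, and variables do not carry over. Pictures are saved under pics/ and viewed, at most 14 in all, crops included, and the job is handed in when it is done.

Besides the shell and the picture viewer there is one more tool, called after "Request:" in YAML: its name, and indented under it one key for each argument. play_rows: Moves the arm, as the interface text tells. Its arguments: {"type":"object","properties":{"increments":{"type":"array"},"claw":{"type":"number"}},"required":["increments"]}

```bash
mkdir -p pics; ls
python3 - <<'E'
from workcell import readout, viewer, env
import cv2
for n in ("top","scene"):
    cv2.imwrite(f"pics/{n}0.png", cv2.cvtColor(viewer.camera(n),cv2.COLOR_RGB2BGR))
    c=viewer.calibration(n); print(n,c["mtx"],c["extrinsics"])
print(readout.get_obs())
E
```

```text
pics
top [[477.95586728   0.         281.95067968]
 [  0.         477.95586728 210.35288233]
 [  0.           0.           1.        ]] [[-2.76817176e-02 -9.89499279e-01  1.41862258e-01  3.68576965e+02]
 [-9.99614334e-01  2.70869945e-02 -6.12199589e-03 -2.46168321e+01]
 [ 2.21508832e-03 -1.41977014e-01 -9.89867476e-01  1.57760231e+03]
 [ 0.00000000e+00  0.00000000e+00  0.00000000e+00  1.00000000e+00]]
scene [[425.51393213   0.         278.98595368]
 [  0.         425.51393213 215.6791972 ]
 [  0.           0.           1.        ]] [[-2.20552090e-02  8.57923380e-01 -5.13304045e-01  1.22678136e+03]
 [ 9.99702313e-01  1.35672019e-02 -2.02784760e-02  1.03366773e+01]
 [-1.04332790e-02 -5.13598487e-01 -8.57967214e-01  1.19994715e+03]
 [ 0.00000000e+00  0.00000000e+00  0.00000000e+00  1.00000000e+00]]
{'time': 0.1, 'joint_pos': array([ 1.23840456e+00,  1.24422140e-01,  1.65150847e+00, -2.55574251e-05,
        1.36751279e+00, -8.26006169e-02]), 'qd': array([-0.00132006,  0.00069556, -0.00322867,  0.00330825, -0.00098272,
        0.00068093]), 'joint_torque': array([ 1.65496776e-04, -4.18881047e+01, -3.61095715e+01,  7.77418306e-02,
        4.62056324e-02, -7.67603956e-05]), 'ee_pos': array([160.63923732, 629.60773387, 403.63826274]), 'orientation': array([ 1.24568495e-01,  9.92210579e-01, -9.08101877e-04, -1.78391820e-04]), 'wrist_force': array([-0.12305251,  0.65459304, -0.03394127]), 'wrist_torque': array([-0.01058514,  0.01451672, -0.05175787]), 'grip_force': 0.0, 'gripper_width': 94.80007433594652}
```

View pics/top0.png

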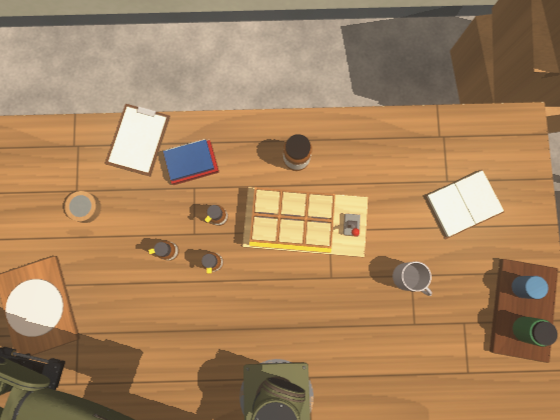

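View pics/scene0.png

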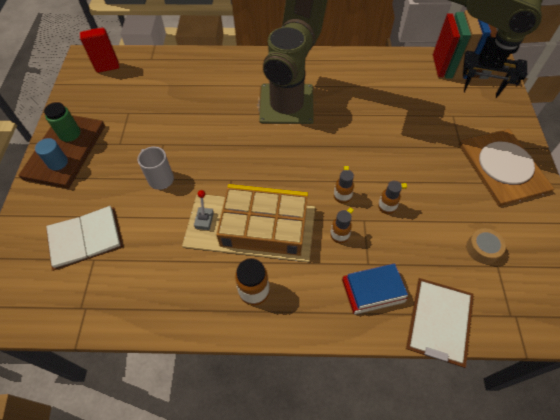

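The top view shows three amber jars, at about (215,214), (165,250) and (210,262). The crate is centred near (292,221) with the yellow rail towards the robot, and the red ball is at (355,232). Next I'll enlarge both views for exact pixels.

```bash
cat > h.py <<'E'
from workcell import readout, viewer, env
import cv2, numpy as np
def ray(n,uv,z):
    c=viewer.calibration(n);T=c["extrinsics"]
    d=T[:3,:3]@np.linalg.inv(c["mtx"])@np.array([*uv,1.]);o=T[:3,3]
    return (o+d*(z-o[2])/d[2])[:2]
def proj(n,P):
    c=viewer.calibration(n);T=np.linalg.inv(c["extrinsics"])
    q=c["mtx"]@(T[:3,:3]@np.asarray(P,float)+T[:3,3]);return q[:2]/q[2]
def shot(n): return viewer.camera(n)
def blobs(im,lo,hi,amin=6):
    h=cv2.cvtColor(im,cv2.COLOR_RGB2HSV);m=cv2.inRange(h,np.array(lo),np.array(hi))
    k,l,s,c=cv2.connectedComponentsWithStats(m)
    return [(c[i].round(1).tolist(),int(s[i,4])) for i in range(1,k) if s[i,4]>=amin]
E
python3 - <<'E'
from h import *
t=shot("top");s=shot("scene")
np.save("t.npy",t);np.save("s.npy",s)
for n,im in(("top",t),("scene",s)):
    print(n,"yel",blobs(im,(22,200,150),(34,255,255)));print("red",blobs(im,(0,200,120),(4,255,255)))
    print("dark",[b for b in blobs(im,(0,0,0),(179,255,75),40) if b[1]<600])
def crop(im,x,y,w,h,k): return cv2.resize(im[y:y+h,x:x+w],None,fx=k,fy=k,interpolation=cv2.INTER_CUBIC)
a=crop(t,140,180,240,90,3);b=crop(s,180,160,240,100,3)
cv2.imwrite("pics/crop.png",cv2.cvtColor(np.vstack([a,b]),cv2.COLOR_RGB2BGR))
E
```

```text
top yel []
red []
dark [([437.7, 11.7], 398), ([297.5, 146.4], 455), ([494.6, 317.2], 188), ([519.0, 291.0], 163), ([520.6, 327.6], 552), ([541.9, 329.9], 268), ([272.6, 389.4], 557), ([5.6, 388.0], 78), ([20.6, 403.4], 92)]
scene yel [([346.0, 167.5], 20), ([403.8, 184.6], 20), ([267.5, 189.4], 303), ([350.2, 209.8], 24)]
red [([452.9, 25.0], 117), ([92.1, 32.6], 171), ([200.5, 193.0], 22), ([349.6, 293.1], 115)]
dark [([1.8, 3.4], 41), ([87.7, 13.7], 214), ([125.1, 1.5], 161), ([187.9, 1.6], 202), ([121.1, 19.1], 50), ([218.9, 32.9], 120), ([122.2, 71.8], 319), ([345.9, 179.7], 194), ([181.1, 180.7], 144), ([393.1, 190.4], 204), ([542.9, 194.1], 50), ([402.7, 212.3], 203), ([102.2, 243.6], 220), ([342.9, 220.1], 209), ([204.8, 221.0], 110), ([318.1, 217.3], 67), ([356.2, 243.6], 135), ([315.7, 244.0], 53), ([499.6, 261.6], 98), ([278.1, 303.6], 499), ([371.1, 313.0], 69), ([9.1, 374.5], 176)]
```

View pics/crop.png

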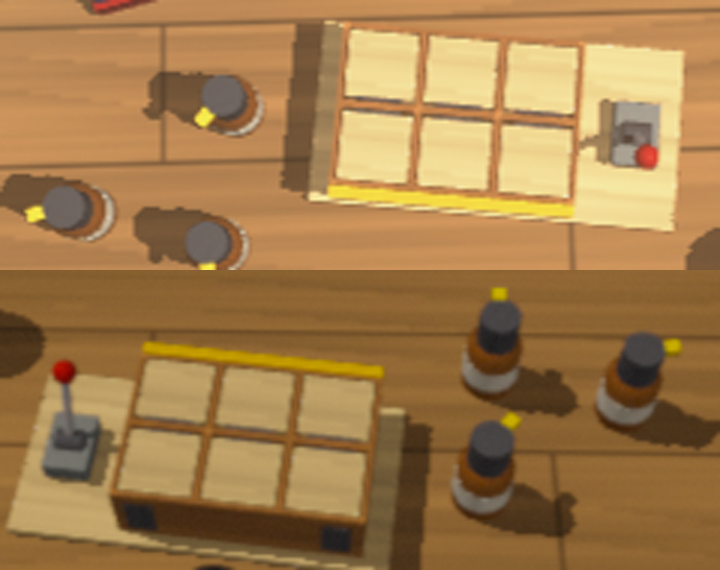

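```bash
cat > fit.py <<'E'
from h import *
from scipy.optimize import least_squares
def lids(im,n):
    h=cv2.cvtColor(im,cv2.COLOR_RGB2HSV)
    m=((h[...,1]<90)&(h[...,2]<130)).astype(np.uint8)
    m=cv2.morphologyEx(m,cv2.MORPH_OPEN,np.ones((3,3),np.uint8))
    k,l,s,c=cv2.connectedComponentsWithStats(m)
    return [(c[i],int(s[i,4])) for i in range(1,k) if 90<s[i,4]<330]
def yel(im):
    h=cv2.cvtColor(im,cv2.COLOR_RGB2HSV);f=im.astype(int)
    m=((f[...,0]-f[...,2]>120)&(f[...,1]-f[...,2]>100)&(h[...,0]>=24)&(h[...,0]<34)).astype(np.uint8)
    k,l,s,c=cv2.connectedComponentsWithStats(m)
    return [(c[i],int(s[i,4])) for i in range(1,k) if s[i,4]>7]
E
python3 - <<'E'
from fit import *
t=np.load("t.npy");s=np.load("s.npy")
for n,im in(("top",t),("scene",s)):
    print(n,"lids",[(c.round(1).tolist(),a,ray(n,c,100).round(0).tolist()) for c,a in lids(im,n) if 150<c[0]<420 and 150<c[1]<280])
    print("yel",[(c.round(1).tolist(),a,ray(n,c,114).round(0).tolist()) for c,a in yel(im)])
T=[((0,128),(337,101)),((0,-128),(578,118)),((0,42),(421,108)),((0,-42),(501,113)),((86,42),(427,32)),((86,-42),(508,38)),((86,128),(346,26)),((86,-128),(582,44))]
S=[((0,-42),(212,427)),((0,42),(294,434)),((0,-128),(128,422)),((0,128),(377,442)),((86,-128),(113,493)),((86,-42),(201,497)),((86,42),(283,506)),((86,128),(363,520))]
def res(p,sel=3):
    r=[];c,q=np.cos(p[2]),np.sin(p[2])
    for n,L,o in(("top",T,(140,180)),("scene",S,(180,70))):
        if not(sel&(1 if n=="top" else 2)):continue
        for (x,y),(u,v) in L:
            w=proj(n,(p[0]+c*x-q*y,p[1]+q*x+c*y,90)); r+=list(w-[o[0]+(u+.5)/3-.5,o[1]+(v+.5)/3-.5])
    return np.array(r)
for sel in(1,2,3):
    f=least_squares(res,[450,-50,0],args=(sel,));print(sel,f.x,np.abs(f.fun).max().round(2),np.sqrt((f.fun**2).mean()))
for n,im,w in(("top",t,(340,220,370,245)),("scene",s,(190,180,212,205))):
    f=im.astype(int);m=(f[...,0]-f[...,1]>110);m[:w[1]]=0;m[w[3]:]=0;m[:,:w[0]]=0;m[:,w[2]:]=0
    ys,xs=np.nonzero(m);print("red",len(xs),ray(n,(xs.mean(),ys.mean()),113))
E
```

```text
top lids [([214.3, 211.8], 171, [582.0, 178.0]), ([161.9, 248.8], 185, [471.0, 340.0]), ([208.7, 260.3], 167, [431.0, 196.0]), ([398.4, 276.3], 206, [366.0, -385.0])]
yel [([207.5, 218.8], 24, [558.0, 197.0]), ([289.7, 246.7], 305, [465.0, -54.0]), ([151.3, 251.0], 23, [464.0, 369.0]), ([208.9, 269.9], 24, [402.0, 193.0])]
scene lids [([345.8, 178.5], 188, [428.0, 193.0]), ([393.1, 189.3], 208, [467.0, 338.0]), ([203.6, 218.5], 328, [582.0, -242.0]), ([343.0, 219.3], 212, [578.0, 176.0])]
yel [([346.0, 167.5], 20, [395.0, 194.0]), ([403.9, 184.9], 22, [460.0, 369.0]), ([267.8, 189.3], 206, [483.0, -52.0]), ([349.9, 209.9], 21, [554.0, 196.0])]
1 [ 5.58937214e+02 -6.73431279e+01 -1.03405587e-01] 1.52 0.9048879334941333
2 [ 5.54322861e+02 -6.30378669e+01 -9.60573426e-02] 2.23 0.8319877794584402
3 [ 5.56753316e+02 -6.50238700e+01 -1.00106456e-01] 1.92 1.135990382841757
red 32 [ 505.96783844 -258.83765261]
red 25 [ 498.55612482 -259.29760212]
```

Both views agree within about 4 mm: jars near (580,177), (469,339) and (430,194.5), crate near (557,-65) with yaw -0.10. To refine the crate pose, I'll rectify it in both views.

```bash
cat > rect.py <<'E'
from h import *
def rect(n,im,p,k=1.5,z=90,X=130,Y=150):
    c,q=np.cos(p[2]),np.sin(p[2])
    # image u <- -y, v <- -x
    src=[];dst=[]
    for x,y in((X,Y),(X,-Y),(-X,-Y),(-X,Y)):
        src.append(proj(n,(p[0]+c*x-q*y,p[1]+q*x+c*y,z)));dst.append(((Y-y)*k,(X-x)*k))
    H=cv2.getPerspectiveTransform(np.float32(src),np.float32(dst))
    return cv2.warpPerspective(im,H,(int(2*Y*k),int(2*X*k)),flags=cv2.INTER_CUBIC)
E
python3 - <<'E'
from rect import *
t=np.load("t.npy");s=np.load("s.npy");p=(556.75,-65.0,-.1001);k=1.3
out=[]
for n,im in(("top",t),("scene",s)):
    r=rect(n,im,p,k,X=115); np.save(f"r_{n}.npy",r)
    for y in(128,42,-42,-128):
        u=int((150-y)*k);r[0:25,u]=(0,255,255);r[-25:,u]=(0,255,255)
    for x in(86,0,-86):
        v=int((115-x)*k);r[v,:20]=(0,255,255);r[v,-20:]=(0,255,255)
    out.append(r)
cv2.imwrite("pics/rect.png",cv2.cvtColor(np.vstack(out),cv2.COLOR_RGB2BGR))
E
```

```text
(no output)
```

View pics/rect.png

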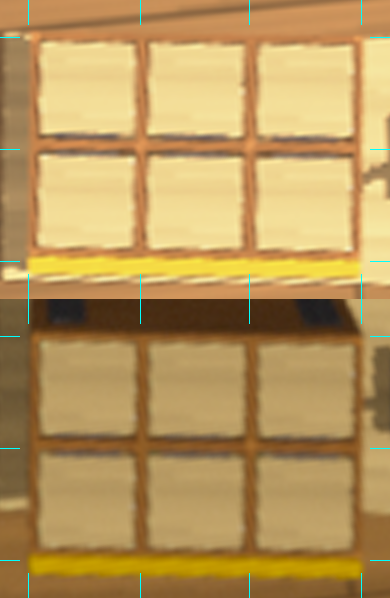

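Run:
```python
from rect import *
t=np.load("t.npy");s=np.load("s.npy");p=(556.75,-65.0,-.1001);k=2
for n,im in(("top",t),("scene",s)):
    r=rect(n,im,p,k,X=115).astype(float);g=r.sum(2)/3;b=r[...,2]
    cols=np.concatenate([np.arange(int((150-c-25)*k),int((150-c+25)*k)) for c in(84,0,-84)])
    px=g[:,cols].mean(1);pb=b[:,cols].mean(1)
    print(n,"x:grey,blue");print([(115-i/k,int(px[i]),int(pb[i])) for i in range(0,len(px),4) if abs(115-i/k)<14 or abs(115-i/k)>68])
    rows=np.concatenate([np.arange(int((115-c-22)*k),int((115-c+22)*k)) for c in(46,-44)])
    py=g[rows].mean(0);print("y");print([(150-i/k,int(py[i])) for i in range(0,len(py),3) if min(abs(abs(150-i/k)-42),abs(abs(150-i/k)-128))<9])
```

```text
top x:grey,blue
[(115.0, 134, 83), (113.0, 133, 82), (111.0, 134, 83), (109.0, 136, 84), (107.0, 134, 83), (105.0, 133, 83), (103.0, 135, 84), (101.0, 135, 84), (99.0, 135, 84), (97.0, 133, 83), (95.0, 135, 84), (93.0, 140, 87), (91.0, 142, 86), (89.0, 139, 82), (87.0, 135, 77), (85.0, 132, 77), (83.0, 141, 91), (81.0, 170, 119), (79.0, 197, 143), (77.0, 203, 148), (75.0, 200, 145), (73.0, 199, 144), (71.0, 200, 145), (69.0, 202, 147), (13.0, 181, 135), (11.0, 139, 110), (9.0, 109, 88), (7.0, 113, 76), (5.0, 131, 76), (3.0, 138, 77), (1.0, 128, 76), (-1.0, 111, 75), (-3.0, 112, 88), (-5.0, 144, 112), (-7.0, 184, 137), (-9.0, 203, 148), (-11.0, 202, 147), (-13.0, 200, 145), (-69.0, 204, 149), (-71.0, 205, 151), (-73.0, 205, 151), (-75.0, 182, 130), (-77.0, 145, 94), (-79.0, 132, 76), (-81.0, 137, 73), (-83.0, 147, 68), (-85.0, 166, 66), (-87.0, 178, 68), (-89.0, 178, 68), (-91.0, 177, 68), (-93.0, 177, 68), (-95.0, 173, 74), (-97.0, 174, 97), (-99.0, 184, 128), (-101.0, 170, 121), (-103.0, 140, 91), (-105.0, 137, 84), (-107.0, 143, 88), (-109.0, 144, 89), (-111.0, 144, 89), (-113.0, 1
[... 1637 characters left out ...]
 50), (-107.0, 95, 49), (-109.0, 92, 48), (-111.0, 91, 47), (-113.0, 89, 46)]
y
[(136.5, 96), (135.0, 96), (133.5, 96), (132.0, 94), (130.5, 91), (129.0, 87), (127.5, 84), (126.0, 83), (124.5, 84), (123.0, 87), (121.5, 97), (120.0, 112), (49.5, 142), (48.0, 132), (46.5, 116), (45.0, 100), (43.5, 89), (42.0, 87), (40.5, 87), (39.0, 89), (37.5, 97), (36.0, 112), (34.5, 128), (-34.5, 141), (-36.0, 130), (-37.5, 115), (-39.0, 99), (-40.5, 89), (-42.0, 87), (-43.5, 87), (-45.0, 90), (-46.5, 99), (-48.0, 113), (-49.5, 128), (-120.0, 126), (-121.5, 111), (-123.0, 96), (-124.5, 90), (-126.0, 94), (-127.5, 105), (-129.0, 116), (-130.5, 126), (-132.0, 132), (-133.5, 133), (-135.0, 130), (-136.5, 124)]
```

Request:
play_rows:
  increments:
    - {"tx": 0.06,"ty": -0.1,"tz": 0,"yaw": 0.05}
    - {"tx": 0.12,"ty": -0.2,"tz": 0,"yaw": 0.1}
    - {"tx": 0.18,"ty": -0.3,"tz": 0,"yaw": 0.15}
    - {"tx": 0.18,"ty": -0.3,"tz": 0,"yaw": 0.15}
    - {"tx": 0.18,"ty": -0.3,"tz": 0,"yaw": 0.15}
  claw: 0

```text
time: 0.82
ee_pos: [322.0, 360.0, 404.7]
orientation: [0.05, 0.999, 0.0, 0.0]
wrist_force: [1.6, -0.1, -0.5]
gripper_width: 50.5
grip_force: 0.0
```

Request:
play_rows:
  increments:
    - {"tx": 0.18,"ty": -0.307,"tz": 0}
    - {"tx": 0.18,"ty": -0.307,"tz": 0}
    - {"tx": 0.18,"ty": -0.307,"tz": 0}
    - {"tx": 0.18,"ty": -0.307,"tz": 0}
    - {"tx": 0.18,"ty": -0.307,"tz": 0}

```text
$.increments[0]: bad value
```

Request:
play_rows:
  increments:
    - {"tx": 0.0,"ty": 0,"tz": -0.06}
    - {"tx": 0.0,"ty": 0,"tz": -0.11}
    - {"tx": 0.0,"ty": 0,"tz": -0.11}
    - {"tx": 0.0,"ty": 0,"tz": -0.11}
    - {"tx": 0.0,"ty": 0,"tz": -0.11}

```text
$.increments[0]: bad value
```

Request:
play_rows:
  increments:
    - {"tx": 0.18,"ty": -0.307,"tz": 0,"yaw": 0}
    - {"tx": 0.18,"ty": -0.307,"tz": 0,"yaw": 0}
    - {"tx": 0.18,"ty": -0.307,"tz": 0,"yaw": 0}
    - {"tx": 0.18,"ty": -0.307,"tz": 0,"yaw": 0}
    - {"tx": 0.18,"ty": -0.307,"tz": 0,"yaw": 0}

```text
time: 1.45
ee_pos: [480.0, 90.2, 404.9]
orientation: [0.05, 0.999, 0.0, 0.0]
wrist_force: [1.1, 0.5, -0.5]
gripper_width: 2.7
grip_force: 0.0
```

Request:
play_rows:
  increments:
    - {"tx": 0.041,"ty": -0.067,"tz": 0,"yaw": 0}
    - {"tx": 0.041,"ty": -0.067,"tz": -0.05,"yaw": 0}
    - {"tx": 0.041,"ty": -0.067,"tz": -0.11,"yaw": 0}
    - {"tx": 0.041,"ty": -0.067,"tz": -0.11,"yaw": 0}
    - {"tx": 0.041,"ty": -0.067,"tz": -0.11,"yaw": 0}

```text
time: 2.08
ee_pos: [521.2, 25.4, 296.7]
orientation: [0.05, 0.999, -0.0, 0.001]
wrist_force: [0.1, 0.8, 0.2]
gripper_width: 0.2
grip_force: 0.0
```

Request:
play_rows:
  increments:
    - {"tx": 0,"ty": 0,"tz": -0.012,"yaw": 0}
    - {"tx": 0,"ty": 0,"tz": -0.016,"yaw": 0}
    - {"tx": 0,"ty": 0,"tz": -0.019,"yaw": 0}
    - {"tx": 0,"ty": 0,"tz": -0.022,"yaw": 0}
    - {"tx": 0,"ty": 0,"tz": -0.022,"yaw": 0}

```text
time: 2.7
ee_pos: [520.5, 25.3, 272.7]
orientation: [0.05, 0.999, -0.0, -0.0]
wrist_force: [1.1, 0.6, 1.3]
gripper_width: 0.4
grip_force: 0.3
```

Request:
play_rows:
  increments:
    - {"tx": 0,"ty": 0,"tz": -0.003,"yaw": 0}
    - {"tx": 0,"ty": 0,"tz": -0.006,"yaw": 0}
    - {"tx": 0,"ty": 0,"tz": -0.006,"yaw": 0}

```text
time: 3.08
ee_pos: [520.4, 25.2, 266.4]
orientation: [0.05, 0.999, 0.0, -0.0]
wrist_force: [-1.1, 0.2, 1.1]
gripper_width: 0.4
grip_force: 0.4
```

Request:
play_rows:
  increments:
    - {"tx": 0,"ty": 0,"tz": 0.034,"yaw": 0}
    - {"tx": 0.05,"ty": -0.006,"tz": 0.034,"yaw": 0}
    - {"tx": 0.094,"ty": -0.012,"tz": 0.034,"yaw": 0}
    - {"tx": 0.094,"ty": -0.012,"tz": 0.024,"yaw": 0}
    - {"tx": 0.094,"ty": -0.012,"tz": 0.02,"yaw": 0}

```text
time: 3.7
ee_pos: [613.6, 13.4, 284.8]
orientation: [0.05, 0.999, 0.0, -0.002]
wrist_force: [0.3, -0.5, -0.4]
gripper_width: 0.4
grip_force: 0.0
```

Request:
play_rows:
  increments:
    - {"tx": 0,"ty": 0,"tz": -0.007,"yaw": 0}
    - {"tx": 0,"ty": 0,"tz": -0.01,"yaw": 0}
    - {"tx": 0,"ty": 0,"tz": -0.013,"yaw": 0}
    - {"tx": 0,"ty": 0,"tz": -0.016,"yaw": 0}
    - {"tx": 0,"ty": 0,"tz": -0.016,"yaw": 0}

```text
time: 4.32
ee_pos: [614.5, 13.3, 270.7]
orientation: [0.05, 0.999, 0.0, 0.0]
wrist_force: [0.9, 0.2, 0.2]
gripper_width: 0.4
grip_force: 0.3
```

Request:
play_rows:
  increments:
    - {"tx": 0,"ty": 0,"tz": -0.003,"yaw": 0}
    - {"tx": 0,"ty": 0,"tz": -0.006,"yaw": 0}
    - {"tx": 0,"ty": 0,"tz": -0.006,"yaw": 0}

```text
time: 4.7
ee_pos: [614.5, 13.3, 264.4]
orientation: [0.05, 0.999, 0.0, -0.0]
wrist_force: [-0.3, -0.3, 1.4]
gripper_width: -0.0
grip_force: 0.4
```

Request:
play_rows:
  increments:
    - {"tx": 0,"ty": 0,"tz": 0.034,"yaw": 0}
    - {"tx": -0.005,"ty": -0.04,"tz": 0.034,"yaw": 0}
    - {"tx": -0.009,"ty": -0.084,"tz": 0.034,"yaw": 0}
    - {"tx": -0.009,"ty": -0.084,"tz": 0.024,"yaw": 0}
    - {"tx": -0.009,"ty": -0.084,"tz": 0.02,"yaw": 0}

```text
time: 5.32
ee_pos: [605.2, -70.5, 283.4]
orientation: [0.05, 0.999, 0.0, -0.001]
wrist_force: [0.1, 0.6, -0.1]
gripper_width: 0.5
grip_force: 0.0
```

Request:
play_rows:
  increments:
    - {"tx": 0,"ty": 0,"tz": -0.007,"yaw": 0}
    - {"tx": 0,"ty": 0,"tz": -0.01,"yaw": 0}
    - {"tx": 0,"ty": 0,"tz": -0.013,"yaw": 0}
    - {"tx": 0,"ty": 0,"tz": -0.015,"yaw": 0}
    - {"tx": 0,"ty": 0,"tz": -0.015,"yaw": 0}

```text
time: 5.95
ee_pos: [605.6, -70.6, 269.7]
orientation: [0.05, 0.999, 0.0, 0.0]
wrist_force: [-0.5, 0.8, 0.3]
gripper_width: 0.8
grip_force: 0.3
```

Request:
play_rows:
  increments:
    - {"tx": 0,"ty": 0,"tz": -0.003,"yaw": 0}
    - {"tx": 0,"ty": 0,"tz": -0.006,"yaw": 0}
    - {"tx": 0,"ty": 0,"tz": -0.006,"yaw": 0}

```text
time: 6.32
ee_pos: [605.5, -70.8, 263.4]
orientation: [0.05, 0.999, -0.0, -0.0]
wrist_force: [-0.5, -0.6, 0.5]
gripper_width: 0.4
grip_force: 0.4
```

Request:
play_rows:
  increments:
    - {"tx": 0,"ty": 0,"tz": 0.06,"yaw": 0}
    - {"tx": 0,"ty": 0,"tz": 0.12,"yaw": 0}
    - {"tx": 0,"ty": 0.0,"tz": 0.156,"yaw": 0}
    - {"tx": 0,"ty": 0.06,"tz": 0.156,"yaw": -0.18}
    - {"tx": 0,"ty": 0.08,"tz": 0.156,"yaw": -0.3}
  claw: 0.08

```text
time: 6.95
ee_pos: [605.4, 11.1, 420.7]
orientation: [0.2, 0.98, 0.0, 0.001]
wrist_force: [0.0, -0.1, -0.3]
gripper_width: 44.7
grip_force: 0.0
```

```bash
cat > look.py <<'E'
from fit import *
t=shot("top");s=shot("scene");np.save("t.npy",t);np.save("s.npy",s)
for n,im in(("top",t),("scene",s)):
    print(n,"lids",[(a,ray(n,c,100).round(1).tolist()) for c,a in lids(im,n) if 120<c[0]<420 and 150<c[1]<280])
    print("yel",[(a,ray(n,c,114).round(1).tolist()) for c,a in yel(im) if 90<c[0]<470])
print({k:readout.get_obs()[k] for k in("time","ee_pos","wrist_force","grip_force")})
E
python3 look.py
```

```text
top lids [(266, [623.1, -65.5]), (116, [617.8, -6.2]), (174, [581.2, 177.4]), (166, [530.3, 40.5]), (175, [470.9, 340.2]), (168, [431.3, 195.6]), (177, [361.3, -383.2])]
yel [(24, [558.5, 196.6]), (189, [459.8, -103.0]), (25, [401.4, 193.0])]
scene lids [(187, [428.2, 193.5]), (203, [467.1, 339.2]), (319, [582.7, -241.9]), (213, [578.2, 176.3])]
yel [(20, [394.9, 194.1]), (104, [475.4, -118.4]), (10, [462.9, 370.0]), (21, [553.6, 196.5])]
{'time': 7.05, 'ee_pos': array([605.35877533,  11.01910067, 419.76191006]), 'wrist_force': array([-0.26912712,  0.07106984, -0.3803392 ]), 'grip_force': 0.0}
```

Request:
play_rows:
  increments:
    - {"tx": -0.008,"ty": 0.06,"tz": 0,"yaw": -0.15}
    - {"tx": -0.017,"ty": 0.12,"tz": 0,"yaw": -0.286}
    - {"tx": -0.025,"ty": 0.166,"tz": 0,"yaw": -0.286}
    - {"tx": -0.025,"ty": 0.166,"tz": -0.02,"yaw": -0.286}
    - {"tx": -0.025,"ty": 0.166,"tz": -0.02,"yaw": -0.286}

```text
time: 7.68
ee_pos: [580.2, 174.3, 396.7]
orientation: [0.336, 0.942, -0.002, -0.002]
wrist_force: [-0.0, -0.9, -0.3]
gripper_width: 80.0
grip_force: 0.0
```

Request:
play_rows:
  increments:
    - {"tx": 0,"ty": 0,"tz": -0.06,"yaw": 0}
    - {"tx": 0,"ty": 0,"tz": -0.09,"yaw": 0}
    - {"tx": 0,"ty": 0,"tz": -0.12,"yaw": 0}
    - {"tx": 0,"ty": 0,"tz": -0.121,"yaw": 0}
    - {"tx": 0,"ty": 0,"tz": -0.121,"yaw": 0}

```text
time: 8.3
ee_pos: [581.3, 174.3, 279.9]
orientation: [0.337, 0.942, 0.0, 0.001]
wrist_force: [-0.6, -0.2, 0.2]
gripper_width: 80.1
grip_force: 0.0
```

Request:
play_rows:
  increments:
    - {"tx": 0,"ty": 0,"tz": 0,"yaw": 0}
    - {"tx": 0,"ty": 0,"tz": 0,"yaw": 0}
    - {"tx": 0,"ty": 0,"tz": 0,"yaw": 0}
    - {"tx": 0,"ty": 0,"tz": 0,"yaw": 0}
    - {"tx": 0,"ty": 0,"tz": 0,"yaw": 0}
  claw: 0.03

```text
time: 8.93
ee_pos: [580.6, 175.3, 279.0]
orientation: [0.336, 0.942, 0.0, 0.0]
wrist_force: [-1.0, -0.9, 0.6]
gripper_width: 43.6
grip_force: 30.0
```

Request:
play_rows:
  increments:
    - {"tx": 0,"ty": 0,"tz": 0.04,"yaw": 0}
    - {"tx": 0,"ty": 0,"tz": 0.1,"yaw": 0}
    - {"tx": 0,"ty": 0,"tz": 0.16,"yaw": 0}
    - {"tx": 0.005,"ty": -0.045,"tz": 0.17,"yaw": 0.15}
    - {"tx": 0.011,"ty": -0.1,"tz": 0.17,"yaw": 0.3}

```text
time: 9.55
ee_pos: [591.5, 75.1, 450.3]
orientation: [0.188, 0.982, 0.0, 0.001]
wrist_force: [0.9, -0.5, -3.3]
gripper_width: 43.8
grip_force: 30.0
```

Request:
play_rows:
  increments:
    - {"tx": 0.005,"ty": -0.045,"tz": 0,"yaw": 0.15}
    - {"tx": 0.011,"ty": -0.1,"tz": 0,"yaw": 0.286}
    - {"tx": 0.016,"ty": -0.146,"tz": 0,"yaw": 0.286}
    - {"tx": 0.016,"ty": -0.146,"tz": 0,"yaw": 0.286}
    - {"tx": 0.016,"ty": -0.146,"tz": 0,"yaw": 0.286}

```text
time: 10.18
ee_pos: [607.4, -70.6, 447.7]
orientation: [0.05, 0.999, 0.0, -0.001]
wrist_force: [0.1, -0.0, -3.0]
gripper_width: 43.7
grip_force: 30.0
```

```bash
python3 look.py; python3 -c "
from h import *
t=np.load('t.npy')[170:270,140:380];s=np.load('s.npy')[130:260,180:420]
o=np.vstack([cv2.resize(a,None,fx=2.6,fy=2.6,interpolation=cv2.INTER_CUBIC) for a in(t,s)])
cv2.imwrite('pics/hold.png',cv2.cvtColor(o,cv2.COLOR_RGB2BGR))"
```

```text
top lids [(192, [674.1, 15.5]), (198, [650.3, -176.8]), (107, [639.6, -37.4]), (175, [537.7, -51.6]), (175, [470.9, 340.2]), (168, [431.3, 195.6]), (156, [357.2, -382.5])]
yel [(25, [603.5, -71.8]), (44, [477.3, 52.0]), (84, [455.2, -144.7]), (13, [464.0, 372.2]), (25, [401.4, 193.0])]
scene lids [(314, [414.8, -2.5]), (189, [428.2, 193.4]), (206, [466.8, 339.0]), (316, [583.3, -241.7])]
yel [(20, [394.9, 194.1]), (8, [456.9, -79.2]), (18, [461.1, 370.8]), (10, [471.9, -166.6]), (19, [487.5, -21.2]), (55, [492.9, 40.1])]
{'time': 10.275, 'ee_pos': array([607.45236639, -69.73361932, 448.15564616]), 'wrist_force': array([-0.25921166,  0.68014189, -2.13075973]), 'grip_force': 29.996712505817413}
```

View pics/hold.png

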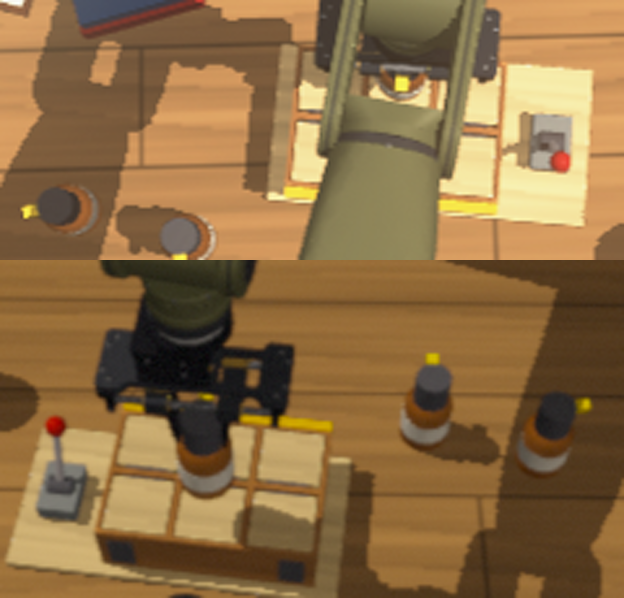

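Request:
play_rows:
  increments:
    - {"tx": 0,"ty": 0,"tz": -0.05,"yaw": 0}
    - {"tx": 0,"ty": 0,"tz": -0.07,"yaw": 0}
    - {"tx": 0,"ty": 0,"tz": -0.08,"yaw": 0}
    - {"tx": 0,"ty": 0,"tz": -0.09,"yaw": 0}
    - {"tx": 0,"ty": 0,"tz": -0.1,"yaw": 0}

```text
time: 10.9
ee_pos: [608.4, -70.8, 350.5]
orientation: [0.05, 0.999, -0.0, 0.002]
wrist_force: [1.6, -0.4, 0.2]
gripper_width: 43.6
grip_force: 30.0
```

Request:
play_rows:
  increments:
    - {"tx": 0,"ty": 0,"tz": -0.008,"yaw": 0}
    - {"tx": 0,"ty": 0,"tz": -0.016,"yaw": 0}
    - {"tx": 0,"ty": 0,"tz": -0.024,"yaw": 0}

```text
time: 11.28
ee_pos: [607.5, -70.8, 324.2]
orientation: [0.05, 0.999, -0.0, 0.0]
wrist_force: [2.1, -0.3, -2.7]
gripper_width: 43.4
grip_force: 30.0
```

Request:
play_rows:
  increments:
    - {"tx": 0,"ty": 0,"tz": -0.009,"yaw": 0}
    - {"tx": 0,"ty": 0,"tz": -0.018,"yaw": 0}
    - {"tx": 0,"ty": 0,"tz": -0.026,"yaw": 0}
    - {"tx": 0,"ty": 0,"tz": -0.03,"yaw": 0}
    - {"tx": 0,"ty": 0,"tz": -0.033,"yaw": 0}

```text
time: 11.9
ee_pos: [607.5, -70.8, 291.5]
orientation: [0.05, 0.999, -0.0, -0.0]
wrist_force: [0.9, -0.2, -2.2]
gripper_width: 43.6
grip_force: 30.0
```

Request:
play_rows:
  increments:
    - {"tx": 0,"ty": 0,"tz": -0.001,"yaw": 0}
    - {"tx": 0,"ty": 0,"tz": -0.002,"yaw": 0}

```text
time: 12.15
ee_pos: [607.8, -70.7, 291.1]
orientation: [0.05, 0.999, -0.0, 0.0]
wrist_force: [-3.7, -0.1, 6.6]
gripper_width: 43.6
grip_force: 30.0
```

Floor contact. Release to a 62 mm opening, then rise.

Request:
play_rows:
  increments:
    - {"tx": 0,"ty": 0,"tz": 0.001,"yaw": 0}
    - {"tx": 0,"ty": 0,"tz": 0.001,"yaw": 0}
    - {"tx": 0,"ty": 0,"tz": 0.001,"yaw": 0}
    - {"tx": 0,"ty": 0,"tz": 0.001,"yaw": 0}
  claw: 0.062

```text
time: 12.65
ee_pos: [607.5, -70.7, 290.6]
orientation: [0.05, 0.999, -0.0, -0.0]
wrist_force: [-0.3, -0.4, -0.2]
gripper_width: 62.3
grip_force: 0.0
```

Request:
play_rows:
  increments:
    - {"tx": 0,"ty": 0,"tz": 0.03,"yaw": 0}
    - {"tx": 0,"ty": 0,"tz": 0.08,"yaw": 0}
    - {"tx": 0,"ty": 0,"tz": 0.13,"yaw": 0}
    - {"tx": -0.01,"ty": 0.06,"tz": 0.14,"yaw": 0}
    - {"tx": -0.02,"ty": 0.12,"tz": 0.14,"yaw": 0}

```text
time: 13.28
ee_pos: [587.5, 50.0, 433.1]
orientation: [0.051, 0.999, 0.0, 0.002]
wrist_force: [-0.2, 0.9, -0.8]
gripper_width: 62.2
grip_force: 0.0
```

Request:
play_rows:
  increments:
    - {"tx": -0.06,"ty": 0.02,"tz": 0,"yaw": 0}
    - {"tx": -0.11,"ty": 0.04,"tz": 0,"yaw": 0}
    - {"tx": -0.16,"ty": 0.06,"tz": 0,"yaw": 0}
    - {"tx": -0.158,"ty": 0.1,"tz": 0,"yaw": 0.13}
    - {"tx": -0.158,"ty": 0.1,"tz": 0,"yaw": 0.13}
  claw: 0.08

```text
time: 13.9
ee_pos: [428.7, 150.6, 431.0]
orientation: [-0.017, 1.0, 0.0, 0.0]
wrist_force: [-0.7, 0.4, -0.5]
gripper_width: 80.2
grip_force: 0.0
```

```bash
python3 look.py
```

```text
top lids [(146, [611.1, -70.6]), (169, [470.8, 341.0]), (207, [366.4, -384.5])]
yel [(24, [578.8, -67.6]), (310, [465.3, -54.8]), (8, [396.5, 193.0])]
scene lids [(189, [428.2, 193.4]), (191, [468.4, 338.7]), (323, [582.4, -241.9]), (233, [594.4, -71.9])]
yel [(20, [394.9, 194.1]), (218, [482.5, -53.6]), (12, [462.8, 369.3]), (20, [564.6, -68.4])]
{'time': 14.0, 'ee_pos': array([429.57898391, 149.26666075, 430.83584565]), 'wrist_force': array([-0.03154468,  0.09469487, -0.57968814]), 'grip_force': 0.0}
```

Request:
play_rows:
  increments:
    - {"tx": 0,"ty": 0.045,"tz": 0,"yaw": 0}
    - {"tx": 0,"ty": 0.045,"tz": -0.04,"yaw": 0}
    - {"tx": 0,"ty": 0.045,"tz": -0.1,"yaw": 0}
    - {"tx": 0,"ty": 0.045,"tz": -0.152,"yaw": 0}
    - {"tx": 0,"ty": 0.045,"tz": -0.152,"yaw": 0}

```text
time: 14.62
ee_pos: [428.2, 192.8, 274.1]
orientation: [-0.014, 1.0, -0.002, -0.005]
wrist_force: [-0.3, 0.7, -0.5]
gripper_width: 80.2
grip_force: 0.0
```

Request:
play_rows:
  increments:
    - {"tx": 0,"ty": 0,"tz": 0,"yaw": 0}
    - {"tx": 0,"ty": 0,"tz": 0,"yaw": 0}
    - {"tx": 0,"ty": 0,"tz": 0,"yaw": 0}
    - {"tx": 0,"ty": 0,"tz": 0,"yaw": 0}
    - {"tx": 0,"ty": 0,"tz": 0,"yaw": 0}
  claw: 0.03

```text
time: 15.25
ee_pos: [429.9, 194.3, 279.8]
orientation: [-0.015, 1.0, 0.0, 0.001]
wrist_force: [-0.9, -1.3, 3.6]
gripper_width: 43.6
grip_force: 30.0
```

Request:
play_rows:
  increments:
    - {"tx": 0,"ty": 0,"tz": 0.04,"yaw": 0}
    - {"tx": 0,"ty": 0,"tz": 0.1,"yaw": 0}
    - {"tx": 0,"ty": 0,"tz": 0.15,"yaw": 0}
    - {"tx": 0.03,"ty": -0.03,"tz": 0.17,"yaw": -0.06}
    - {"tx": 0.07,"ty": -0.07,"tz": 0.17,"yaw": -0.13}

```text
time: 15.88
ee_pos: [499.9, 124.3, 451.0]
orientation: [0.05, 0.999, 0.001, 0.002]
wrist_force: [0.3, 0.5, -3.1]
gripper_width: 43.8
grip_force: 30.0
```

Request:
play_rows:
  increments:
    - {"tx": 0.04,"ty": -0.04,"tz": 0,"yaw": 0}
    - {"tx": 0.08,"ty": -0.08,"tz": 0,"yaw": 0}
    - {"tx": 0.114,"ty": -0.111,"tz": 0,"yaw": 0}
    - {"tx": 0.114,"ty": -0.111,"tz": 0,"yaw": 0}
    - {"tx": 0.114,"ty": -0.111,"tz": 0,"yaw": 0}

```text
time: 16.5
ee_pos: [613.3, 13.4, 447.2]
orientation: [0.05, 0.999, 0.0, -0.002]
wrist_force: [-0.6, 0.2, -3.2]
gripper_width: 43.4
grip_force: 30.0
```

```bash
python3 -c "
from fit import *
o=readout.get_obs();z=o['ee_pos'][2]-279.8+114;print(o['ee_pos'],o['orientation'])
for n in('top','scene'):
    im=shot(n);print(n,[(a,c.round(0).tolist(),ray(n,c,z).round(1).tolist()) for c,a in yel(im)])"
```

```text
[613.27108972  13.4343352  447.22370363] [ 4.99679861e-02  9.98749645e-01  2.77146414e-04 -1.50698780e-03]
top [(19, [264.0, 201.0], [581.8, 17.2]), (24, [293.0, 210.0], [554.7, -62.7]), (190, [306.0, 248.0], [449.4, -93.6])]
scene [(71, [240.0, 186.0], [589.3, -114.6]), (10, [291.0, 184.0], [581.2, 18.1]), (10, [404.0, 186.0], [580.6, 314.5]), (27, [264.0, 189.0], [596.2, -52.7]), (21, [261.0, 212.0], [666.5, -55.9])]
```

Request:
play_rows:
  increments:
    - {"tx": 0.001,"ty": 0,"tz": -0.05,"yaw": 0}
    - {"tx": 0.001,"ty": 0,"tz": -0.07,"yaw": 0}
    - {"tx": 0.001,"ty": 0,"tz": -0.08,"yaw": 0}
    - {"tx": 0.001,"ty": 0,"tz": -0.09,"yaw": 0}
    - {"tx": 0.001,"ty": 0,"tz": -0.1,"yaw": 0}

```text
time: 17.23
ee_pos: [615.3, 13.3, 350.6]
orientation: [0.05, 0.999, -0.0, 0.002]
wrist_force: [1.0, -0.5, -1.8]
gripper_width: 43.4
grip_force: 30.0
```

Request:
play_rows:
  increments:
    - {"tx": 0,"ty": 0,"tz": -0.008,"yaw": 0}
    - {"tx": 0,"ty": 0,"tz": -0.016,"yaw": 0}
    - {"tx": 0,"ty": 0,"tz": -0.024,"yaw": 0}

```text
time: 17.6
ee_pos: [614.5, 13.2, 324.1]
orientation: [0.05, 0.999, -0.0, -0.0]
wrist_force: [1.7, 0.2, -2.4]
gripper_width: 43.1
grip_force: 30.0
```

Request:
play_rows:
  increments:
    - {"tx": 0,"ty": 0,"tz": -0.009,"yaw": 0}
    - {"tx": 0,"ty": 0,"tz": -0.018,"yaw": 0}
    - {"tx": 0,"ty": 0,"tz": -0.026,"yaw": 0}
    - {"tx": 0,"ty": 0,"tz": -0.03,"yaw": 0}
    - {"tx": 0,"ty": 0,"tz": -0.032,"yaw": 0}

```text
time: 18.23
ee_pos: [614.5, 13.3, 292.4]
orientation: [0.05, 0.999, 0.0, -0.0]
wrist_force: [1.1, -0.1, -2.3]
gripper_width: 43.8
grip_force: 30.0
```

Request:
play_rows:
  increments:
    - {"tx": 0,"ty": 0,"tz": -0.001,"yaw": 0}
    - {"tx": 0,"ty": 0,"tz": -0.002,"yaw": 0}

```text
time: 18.48
ee_pos: [614.8, 13.2, 291.8]
orientation: [0.05, 0.999, -0.0, 0.0]
wrist_force: [-2.1, 0.0, 3.9]
gripper_width: 43.6
grip_force: 30.0
```

Request:
play_rows:
  increments:
    - {"tx": 0,"ty": 0,"tz": 0.001,"yaw": 0}
    - {"tx": 0,"ty": 0,"tz": 0.001,"yaw": 0}
    - {"tx": 0,"ty": 0,"tz": 0.001,"yaw": 0}
    - {"tx": 0,"ty": 0,"tz": 0.001,"yaw": 0}
  claw: 0.062

```text
time: 18.98
ee_pos: [614.6, 13.3, 291.8]
orientation: [0.05, 0.999, 0.0, 0.0]
wrist_force: [0.4, 0.9, 0.6]
gripper_width: 61.8
grip_force: 0.0
```

Request:
play_rows:
  increments:
    - {"tx": 0,"ty": 0,"tz": 0.03,"yaw": 0}
    - {"tx": 0,"ty": 0,"tz": 0.08,"yaw": 0}
    - {"tx": 0,"ty": 0,"tz": 0.13,"yaw": 0}
    - {"tx": -0.03,"ty": 0.05,"tz": 0.14,"yaw": -0.15}
    - {"tx": -0.06,"ty": 0.1,"tz": 0.14,"yaw": -0.3}

```text
time: 19.6
ee_pos: [554.2, 113.9, 434.0]
orientation: [0.202, 0.979, 0.001, 0.002]
wrist_force: [0.5, 1.0, -0.7]
gripper_width: 62.2
grip_force: 0.0
```

Request:
play_rows:
  increments:
    - {"tx": -0.02,"ty": 0.05,"tz": 0,"yaw": -0.18}
    - {"tx": -0.04,"ty": 0.1,"tz": 0,"yaw": -0.36}
    - {"tx": -0.06,"ty": 0.15,"tz": 0,"yaw": -0.54}
    - {"tx": -0.07,"ty": 0.17,"tz": 0,"yaw": -0.72}
    - {"tx": -0.07,"ty": 0.17,"tz": 0,"yaw": -0.9}
  claw: 0.08

```text
time: 20.23
ee_pos: [483.5, 284.9, 431.7]
orientation: [0.606, 0.795, 0.0, -0.0]
wrist_force: [-0.1, -0.4, -0.3]
gripper_width: 79.7
grip_force: 0.0
```

```bash
python3 look.py
```

```text
top lids [(146, [621.2, 13.9]), (146, [611.1, -70.6]), (257, [582.2, 340.6]), (176, [466.4, 367.5]), (231, [429.4, 435.6]), (131, [435.4, 346.0]), (195, [364.7, -384.0])]
yel [(24, [588.2, 16.6]), (24, [578.8, -67.6]), (310, [465.3, -54.8])]
scene lids [(208, [467.4, 338.2]), (325, [582.4, -241.9]), (233, [594.4, -71.9]), (231, [604.3, 12.0])]
yel [(218, [482.5, -53.3]), (14, [461.3, 369.0]), (21, [564.4, -68.0]), (21, [573.6, 16.5])]
{'time': 20.325, 'ee_pos': array([484.19406088, 283.80228963, 431.71630407]), 'wrist_force': array([-0.06756075, -0.22207875,  0.4628423 ]), 'grip_force': 0.0}
```

Request:
play_rows:
  increments:
    - {"tx": -0.015,"ty": 0.055,"tz": 0,"yaw": -0.04}
    - {"tx": -0.015,"ty": 0.055,"tz": -0.04,"yaw": -0.04}
    - {"tx": -0.015,"ty": 0.055,"tz": -0.1,"yaw": -0.04}
    - {"tx": -0.015,"ty": 0.055,"tz": -0.14,"yaw": -0.04}
    - {"tx": -0.015,"ty": 0.055,"tz": -0.152,"yaw": -0.04}

```text
time: 20.95
ee_pos: [468.7, 337.4, 276.4]
orientation: [0.62, 0.784, -0.003, -0.001]
wrist_force: [0.8, -0.4, 0.3]
gripper_width: 79.5
grip_force: 0.0
```

Request:
play_rows:
  increments:
    - {"tx": 0,"ty": 0,"tz": 0,"yaw": 0}
    - {"tx": 0,"ty": 0,"tz": 0,"yaw": 0}
    - {"tx": 0,"ty": 0,"tz": 0,"yaw": 0}
    - {"tx": 0,"ty": 0,"tz": 0,"yaw": 0}
    - {"tx": 0,"ty": 0,"tz": 0,"yaw": 0}
  claw: 0.03

```text
time: 21.58
ee_pos: [469.7, 338.5, 280.9]
orientation: [0.621, 0.784, 0.0, 0.0]
wrist_force: [-1.7, -0.7, 5.4]
gripper_width: 44.0
grip_force: 30.0
```

Request:
play_rows:
  increments:
    - {"tx": 0,"ty": 0,"tz": 0.04,"yaw": 0}
    - {"tx": 0,"ty": 0,"tz": 0.1,"yaw": 0}
    - {"tx": 0,"ty": 0,"tz": 0.15,"yaw": 0.1}
    - {"tx": 0,"ty": -0.03,"tz": 0.17,"yaw": 0.25}
    - {"tx": 0.01,"ty": -0.07,"tz": 0.17,"yaw": 0.4}

```text
time: 22.2
ee_pos: [479.3, 268.2, 451.7]
orientation: [0.45, 0.893, 0.001, 0.001]
wrist_force: [-0.4, 0.3, -4.9]
gripper_width: 43.1
grip_force: 30.0
```

Request:
play_rows:
  increments:
    - {"tx": 0.008,"ty": -0.05,"tz": 0,"yaw": 0.17}
    - {"tx": 0.016,"ty": -0.1,"tz": 0,"yaw": 0.34}
    - {"tx": 0.024,"ty": -0.15,"tz": 0,"yaw": 0.51}
    - {"tx": 0.032,"ty": -0.2,"tz": 0,"yaw": 0.68}
    - {"tx": 0.042,"ty": -0.245,"tz": 0,"yaw": 0.841}

```text
time: 22.82
ee_pos: [521.2, 21.5, 448.3]
orientation: [0.047, 0.999, -0.0, -0.001]
wrist_force: [0.9, 0.8, -3.3]
gripper_width: 43.8
grip_force: 30.0
```

```bash
python3 -c "
from fit import *
o=readout.get_obs();z=o['ee_pos'][2]-280.9+114;print(o['ee_pos'],o['orientation'])
for n in('top','scene'):
    im=shot(n);print(n,[(a,c.round(0).tolist(),ray(n,c,z).round(1).tolist()) for c,a in yel(im)])"
```

```text
[521.23752951  21.52937231 448.32771656] [ 4.68850228e-02  9.98899903e-01 -1.98571874e-05 -8.81750567e-04]
top [(23, [261.0, 234.0], [490.3, 25.4]), (98, [262.0, 244.0], [462.7, 24.4]), (184, [306.0, 248.0], [449.2, -95.8])]
scene [(13, [292.0, 156.0], [484.4, 20.1]), (140, [253.0, 188.0], [593.1, -81.3]), (22, [304.0, 193.0], [607.6, 50.8]), (20, [261.0, 212.0], [666.7, -56.3]), (21, [290.0, 215.0], [674.3, 15.6])]
```

Request:
play_rows:
  increments:
    - {"tx": 0.001,"ty": 0.001,"tz": -0.05,"yaw": 0}
    - {"tx": 0.001,"ty": 0.001,"tz": -0.07,"yaw": 0}
    - {"tx": 0.001,"ty": 0.001,"tz": -0.08,"yaw": 0}
    - {"tx": 0.001,"ty": 0.001,"tz": -0.09,"yaw": 0}
    - {"tx": 0.001,"ty": 0.001,"tz": -0.1,"yaw": 0}

```text
time: 23.55
ee_pos: [523.1, 24.5, 351.2]
orientation: [0.049, 0.999, 0.0, 0.002]
wrist_force: [-1.5, -0.3, -1.2]
gripper_width: 43.5
grip_force: 30.0
```

Request:
play_rows:
  increments:
    - {"tx": 0,"ty": 0,"tz": -0.008,"yaw": 0}
    - {"tx": 0,"ty": 0,"tz": -0.016,"yaw": 0}
    - {"tx": 0,"ty": 0,"tz": -0.024,"yaw": 0}

```text
time: 23.92
ee_pos: [522.5, 24.3, 325.1]
orientation: [0.049, 0.999, -0.0, -0.0]
wrist_force: [-1.9, 0.4, -3.6]
gripper_width: 43.5
grip_force: 30.0
```

Request:
play_rows:
  increments:
    - {"tx": 0,"ty": 0,"tz": -0.009,"yaw": 0}
    - {"tx": 0,"ty": 0,"tz": -0.018,"yaw": 0}
    - {"tx": 0,"ty": 0,"tz": -0.026,"yaw": 0}
    - {"tx": 0,"ty": 0,"tz": -0.03,"yaw": 0}
    - {"tx": 0,"ty": 0,"tz": -0.031,"yaw": 0}

```text
time: 24.55
ee_pos: [522.5, 24.3, 294.4]
orientation: [0.049, 0.999, -0.0, -0.0]
wrist_force: [-1.4, -0.4, -3.3]
gripper_width: 43.7
grip_force: 30.0
```

Request:
play_rows:
  increments:
    - {"tx": 0,"ty": 0,"tz": -0.001,"yaw": 0}
    - {"tx": 0,"ty": 0,"tz": -0.002,"yaw": 0}
    - {"tx": 0,"ty": 0,"tz": -0.002,"yaw": 0}

```text
time: 24.92
ee_pos: [522.7, 24.3, 293.0]
orientation: [0.049, 0.999, -0.0, 0.0]
wrist_force: [-0.3, -0.5, -2.6]
gripper_width: 43.6
grip_force: 30.0
```

Request:
play_rows:
  increments:
    - {"tx": 0,"ty": 0,"tz": -0.001,"yaw": 0}
    - {"tx": 0,"ty": 0,"tz": -0.001,"yaw": 0}

```text
time: 25.18
ee_pos: [522.9, 24.2, 293.0]
orientation: [0.049, 0.999, -0.0, 0.001]
wrist_force: [-3.4, 0.2, 4.7]
gripper_width: 43.4
grip_force: 30.0
```

Request:
play_rows:
  increments:
    - {"tx": 0,"ty": 0,"tz": 0.001,"yaw": 0}
    - {"tx": 0,"ty": 0,"tz": 0.001,"yaw": 0}
    - {"tx": 0,"ty": 0,"tz": 0.001,"yaw": 0}
    - {"tx": 0,"ty": 0,"tz": 0.001,"yaw": 0}
  claw: 0.062

```text
time: 25.68
ee_pos: [522.5, 24.3, 292.6]
orientation: [0.049, 0.999, 0.0, -0.0]
wrist_force: [-0.4, 0.5, 0.9]
gripper_width: 61.5
grip_force: 0.0
```

Request:
play_rows:
  increments:
    - {"tx": 0,"ty": 0,"tz": 0.03,"yaw": 0}
    - {"tx": 0,"ty": 0,"tz": 0.08,"yaw": 0}
    - {"tx": 0,"ty": 0,"tz": 0.13,"yaw": 0}
    - {"tx": -0.03,"ty": -0.05,"tz": 0.14,"yaw": 0}
    - {"tx": -0.06,"ty": -0.1,"tz": 0.14,"yaw": 0}

```text
time: 26.3
ee_pos: [462.1, -76.4, 434.8]
orientation: [0.048, 0.999, -0.001, 0.002]
wrist_force: [1.1, 0.3, -1.0]
gripper_width: 62.1
grip_force: 0.0
```

Request:
play_rows:
  increments:
    - {"tx": -0.002,"ty": -0.06,"tz": 0,"yaw": 0}
    - {"tx": -0.005,"ty": -0.12,"tz": 0,"yaw": 0}
    - {"tx": -0.01,"ty": -0.178,"tz": 0,"yaw": 0}
    - {"tx": -0.01,"ty": -0.178,"tz": 0,"yaw": 0}
    - {"tx": -0.01,"ty": -0.178,"tz": 0,"yaw": 0}
  claw: 0

```text
time: 26.92
ee_pos: [452.5, -253.5, 432.5]
orientation: [0.05, 0.999, 0.0, -0.0]
wrist_force: [-0.3, -0.4, 0.6]
gripper_width: 17.5
grip_force: 0.0
```

```bash
python3 look.py; python3 -c "
from h import *
t=np.load('t.npy')[170:280,230:430];s=np.load('s.npy')[140:260,160:360]
o=np.vstack([cv2.resize(a,None,fx=2.6,fy=2.6,interpolation=cv2.INTER_CUBIC) for a in(t,s)])
cv2.imwrite('pics/placed.png',cv2.cvtColor(o,cv2.COLOR_RGB2BGR))"
```

```text
top lids [(155, [620.2, 13.7]), (151, [611.1, -70.8]), (145, [525.5, 24.2])]
yel [(24, [578.8, -67.6]), (14, [496.5, 29.0]), (216, [461.1, -92.7])]
scene lids [(194, [513.2, 23.5]), (315, [583.0, -241.8]), (240, [593.8, -71.2]), (261, [600.7, 12.9])]
yel [(148, [478.0, -93.3]), (13, [480.6, 26.8]), (23, [564.3, -68.0]), (9, [574.2, 17.4])]
{'time': 27.025, 'ee_pos': array([ 452.76001833, -252.59412619,  432.66293887]), 'wrist_force': array([-0.58294909,  0.17372738,  0.78839296]), 'grip_force': 0.0}
```

View pics/placed.png

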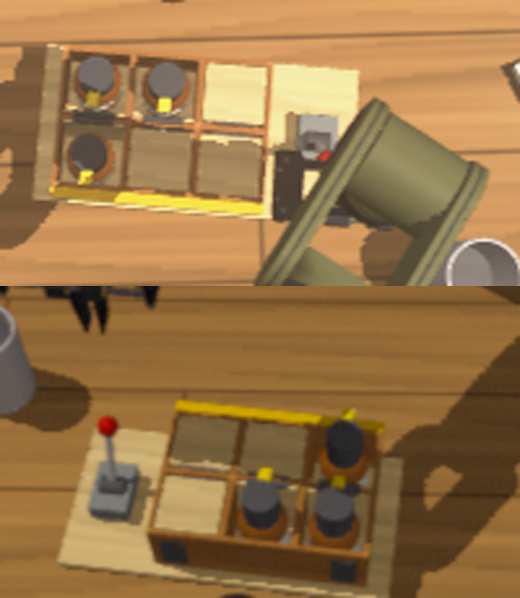

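All three jars stand in their cells with spouts towards the rail, and no other yellow spout is visible. Now the lever.

Request:
play_rows:
  increments:
    - {"tx": 0,"ty": -0.002,"tz": -0.05,"yaw": 0}
    - {"tx": 0,"ty": -0.002,"tz": -0.1,"yaw": 0}
    - {"tx": 0,"ty": -0.002,"tz": -0.142,"yaw": 0}
    - {"tx": 0,"ty": -0.002,"tz": -0.142,"yaw": 0}

```text
time: 27.52
ee_pos: [451.6, -253.5, 287.1]
orientation: [0.048, 0.999, 0.002, -0.003]
wrist_force: [0.7, 0.5, 0.4]
gripper_width: 0.4
grip_force: 0.0
```

Request:
play_rows:
  increments:
    - {"tx": 0.015,"ty": -0.0015,"tz": 0,"yaw": 0}
    - {"tx": 0.03,"ty": -0.003,"tz": 0,"yaw": 0}
    - {"tx": 0.045,"ty": -0.0045,"tz": 0,"yaw": 0}
    - {"tx": 0.06,"ty": -0.006,"tz": 0,"yaw": 0}
    - {"tx": 0.075,"ty": -0.0075,"tz": 0,"yaw": 0}

```text
time: 28.15
ee_pos: [528.8, -263.4, 290.9]
orientation: [0.049, 0.999, -0.0, 0.0]
wrist_force: [-0.8, -0.5, 0.2]
gripper_width: 0.1
grip_force: 0.4
```

Request:
play_rows:
  increments:
    - {"tx": 0.01,"ty": -0.001,"tz": 0,"yaw": 0}
    - {"tx": 0.02,"ty": -0.002,"tz": 0,"yaw": 0}
    - {"tx": 0.028,"ty": -0.003,"tz": 0,"yaw": 0}

```text
time: 28.52
ee_pos: [555.9, -266.2, 290.3]
orientation: [0.049, 0.999, 0.0, -0.001]
wrist_force: [-8.9, 0.8, 1.8]
gripper_width: 0.4
grip_force: 5.9
```

Request:
play_rows:
  increments:
    - {"tx": 0.003,"ty": 0,"tz": 0,"yaw": 0}
    - {"tx": 0.005,"ty": 0,"tz": 0,"yaw": 0}
    - {"tx": 0.005,"ty": 0,"tz": 0,"yaw": 0}

```text
time: 28.9
ee_pos: [558.2, -266.4, 290.2]
orientation: [0.049, 0.999, 0.001, -0.006]
wrist_force: [-17.6, 0.9, 8.9]
gripper_width: 0.9
grip_force: 8.6
```

Hard stop reached. Back off and check.

Request:
play_rows:
  increments:
    - {"tx": -0.03,"ty": 0,"tz": 0,"yaw": 0}
    - {"tx": -0.06,"ty": 0,"tz": 0,"yaw": 0}
    - {"tx": -0.09,"ty": 0,"tz": 0.04,"yaw": 0}
    - {"tx": -0.12,"ty": 0,"tz": 0.09,"yaw": 0}
    - {"tx": -0.15,"ty": 0,"tz": 0.14,"yaw": 0}

```text
time: 29.52
ee_pos: [409.6, -266.1, 432.5]
orientation: [0.049, 0.999, -0.0, 0.0]
wrist_force: [1.0, -0.6, 0.9]
gripper_width: 0.3
grip_force: 0.0
```

```bash
python3 look.py; python3 -c "
from h import *
t=np.load('t.npy');s=np.load('s.npy')
for n,im,w in(('top',t,(330,200,380,250)),('scene',s,(185,180,225,240))):
    f=im.astype(int);m=(f[...,0]-f[...,1]>110);m[:w[1]]=0;m[w[3]:]=0;m[:,:w[0]]=0;m[:,w[2]:]=0
    ys,xs=np.nonzero(m);print('red',len(xs),ray(n,(xs.mean(),ys.mean()),113))
cv2.imwrite('pics/end.png',cv2.cvtColor(np.vstack([t[130:300],s[140:270]]),cv2.COLOR_RGB2BGR))"
```

```text
top lids [(149, [621.0, 13.5]), (148, [611.0, -70.4]), (144, [525.6, 24.1]), (266, [429.7, -227.4])]
yel [(25, [588.1, 16.9]), (24, [578.8, -67.6]), (15, [476.0, 60.9])]
scene lids [(197, [512.7, 23.6]), (288, [584.7, -240.2]), (229, [594.9, -71.6]), (264, [600.5, 13.2])]
yel [(9, [480.7, 27.9]), (9, [494.2, 64.5]), (21, [564.4, -68.0]), (23, [573.2, 16.5])]
{'time': 29.625, 'ee_pos': array([ 409.69469582, -266.80699606,  438.82214666]), 'wrist_force': array([-0.22299753, -0.14308997,  1.31426654]), 'grip_force': 0.0}
red 32 [ 582.31436928 -266.41133243]
red 30 [ 578.55507199 -266.52919716]
```

View pics/end.png

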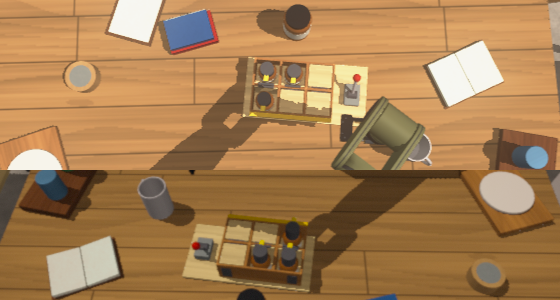

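The red ball is now at about (580,-266), which puts the lever at about 0.97 rad. The jars, tankard, pickle jar and books are in place, and the robot is clear.

```bash
python3 -c "
from workcell import finish_job
print(finish_job())"
```

```text
the job is handed in; nothing more can be done
None
```

The job is handed in: the three amber jars found stand in empty cells 2, 4 and 5 with spouts towards the yellow rail, and the red lever is over at about 0.97 rad (measured from the images); no verdict was returned.

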